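# Press a bearing bush home with the bench trigger clamp and free the part

## Task

The black plastic bearing bracket standing between the jaws of the bench-mounted trigger clamp still has its flanged bronze bush sticking out. Pump the clamp's trigger until the jaw has pressed the bush fully home and the trigger goes firm short of its own end stop, which shows the flange is seated tight, and stop there, because an over-squeezed bracket cracks. Then press the release tab so that the jaw springs all the way back, lift the bracket out and stand it upright on its foot in the parts tray with the finished one; leave the other things on the bench where they are.

Things in the scene. Friction and masses are not known exactly. Their poses are not given: they have to be found in the camera images.
- clamp: One-hand ratchet bar clamp bolted to the bench on a 274 x 74 x 8 mm plate. Origin on the bench below the bar; x level along the bar from fixed jaw to trigger, y towards the release tab. Between the jaws a bed, top z 0.014, x -0.090 to -0.028. Grey head, x 0 to 0.104, y +-0.017, up to z 0.096 at the trigger's pivot (x 0.05, z 0.075), else 0.058. Rear grip below the trigger: x to 0.155, z to 0.055.
- fixed_jaw: The clamp's fixed jaw, 34 mm wide (y), top 60 mm above the bench, same origin and axes as the clamp; its black rubber face at clamp x -0.0904 backs the bracket. The bracket cracks when squeezed against it by more than 45 N; over 15 N seats the bush firmly.
- bar (a joint): Travel (m) of the moving jaw and its toothed bar towards the fixed jaw: 0 fully back (open), about 0.0226 with the bush just home. A spring (5 to 7 N) draws it back; ratchet teeth, 4 mm apart, hold what the trigger has gained (it drops back less than 4 mm to the last tooth as the trigger comes up) until the release is pressed. Starts on one of the first three teeth (0, 0.004, 0.008).
- jaw_face (a point): Centre of the moving jaw's round pressing face, 25 mm across, 36 mm above the bench, on the clamp's centre plane. It sits on stiff springs (50 N/mm).
- trigger (a joint): Angle (rad) of the trigger: 0 up at rest, 0.522 at the end of its stroke; a spring lifts it. The first 0.1 rad is free, then it drives the bar about 27 mm per rad: a full stroke moves the jaw some 10 mm and keeps two teeth (8 mm). It must come fully up before each new stroke. At 0.522 it is hard too, which is not the bush.
- trigger_pad (a point): Point to press, on top of the trigger's black ribbed grip (26 mm wide), 84 mm behind its pivot. 112 mm above the bench at rest (clamp x 0.126), 69 at stroke end (x 0.134); moves in an arc. Press slowly: 3 to 7 N as the jaw closes, 7 to 10.5 N while the bush slides in; once it is home 1 to 2 N more per mm: at a steady 12 to 15 N it is seated, at about 20 N the bracket cracks.
- release (a joint): Angle (rad) of the release: about 0 at rest with its pawl in the teeth (it twitches as teeth pass), 0.2 fully pressed. Past 0.17 the pawl is clear and the jaw springs back, if the trigger is up. It springs up by itself.
- release_tab (a point): Middle of the top of the black release tab, 24 mm (clamp x) by 26 mm (y), beside the head, at clamp x 0.0645, y 0.036, 55 mm above the bench. Press it straight down some 8 mm to its stop; 2 to 8 N, hard at the stop.
- bracket: Black plastic bearing bracket, 0.12 kg: block 22 mm thick (x), 36 wide (y), 46 high, on a foot 56 wide (y), 8 high. Origin: middle of its underside; z up; x along the bush, towards the moving jaw. Stands loose on the clamp's bed, its back 0.4 to 2 mm off the fixed jaw. Grip it across y, above the foot.
- bracket_bush (a joint): How far (m) the bush has gone in: 0 sticks out 10 mm, 0.010 home, its flange on the bracket. Starts at 0 to 0.003. Tight sliding fit: moves at about 9 N and stays where it is left.
- bush_face (a point): Middle of the outer face of the bush's flange (24 mm across, 3 mm thick), 22 mm above the bracket's underside.
- tray: Grey parts tray, 150 x 110 x 20 mm, walls and floor 3 mm, loose on the bench. Origin: centre of its underside; x along its long side, z up. The finished bracket stands in the half at +x; the half at -x is free.
- done_bracket: Finished bracket of the same kind, its bush home, standing in the tray 45 mm from the middle. Leave it.
- driver: Precision screwdriver, 133 mm long, lying on the bench. Leave it.
- tape: Roll of tape lying flat, diameter 98 mm, 12 mm high. Leave it.
- pump_bottle: White pump bottle, 52 x 52 x 108 mm, standing. Leave it.

How it is judged:
On the way, in this order (a step that is already met when the one before it is completed fails the run):
1. The trigger has driven the jaw until the bush is seated: within 1.5 mm of fully in and the bracket squeezed against the fixed jaw by over 15 N (value of joint bracket_bush above 0.0085 m and value of joint trigger above 0.06 rad and contact force between bracket and fixed_jaw above 15 N), for 0.05 s.
2. The release has let the jaw spring back to within 3 mm of fully open (value of joint bar below 0.003 m), for 0.2 s.
At the end, for the whole second after the job is handed in: The bush is still within 1.5 mm of home, the jaw within 3 mm of fully open, the trigger up, and the bracket stands at rest on its foot on the floor of the tray, upright within 0.12 rad (value of joint bracket_bush above 0.0085 m and value of joint bar below 0.003 m and value of joint trigger below 0.05 rad and x of bracket in the frame of tray between -0.066 and 0.066 m and y of bracket in the frame of tray between -0.046 and 0.046 m and z of bracket in the frame of tray between 0 and 0.007 m and angle between bracket's own z axis and vertical below 0.12 rad and linear speed of bracket below 0.02 m/s); the robot touches nothing.
It fails at once if The bracket is squeezed against the fixed jaw by more than 45 N and cracks (contact force between bracket and fixed_jaw above 45 N).
It fails at once if The tray or the finished bracket is moved by more than 40 mm (distance of any of tray, done_bracket from where it was at the start of the episode above 0.04 m).
It fails at once if The screwdriver, tape roll or pump bottle is moved by more than 30 mm (distance of any of driver, tape, pump_bottle from where it was at the start of the episode above 0.03 m).
It also fails if it takes over 70 s, if anything falls off the work surface, if the arm or the gripper's body presses on something with over 40 N, if the wrist force passes 120 N, or if a joint passes its speed limit or range.

## Robot

A 7-joint arm with a two-finger parallel gripper is mounted at the origin on a cart in front of the work surface, level with it; the furniture and walls round the work are solid. World frame = base frame: x ahead of the robot, y to its left, z up, the work surface at z = 0. Lengths are in m, angles in rad, forces in N, time in s.
With the tool pointing down it reaches from about 0.425 to 0.825 m from the base axis. Payload 3.6 kg.
Tool frame: the origin (TCP) lies where the fingers leave the gripper's body, on its centre line; the fingertips stand 73 mm ahead of it and the grasp point (between the pads) lies 54 mm ahead of it; z points along the fingers, y is the line along which they close (so a half turn about z gives the same grasp; the last joint's range is limited). The gripper opens to 85 mm and grips with 20 to 120 N. Pads are 22 mm wide; open, the fingers measure 114 mm over their backs; the gripper's body (76 mm by 85 mm) begins 54 mm behind the grasp point. The pads swing forward as they close: fully open they stand 13 mm farther back than shut.
Start: joints at [-0.026, 0.615, -0.013, 1.423, 0.008, 1.103, -0.04], TCP at [0.65, 0, 0.304] pointing down, gripper open.
Joint ranges: [-3.12, 3.12], [-0.3, 2.06], [-1.34, 1.32], [0.26, 2.42], [-1.36, 4.5], [0.01, 1.98], [-2.84, 2.84]. Speed limits (rad/s): [2.79, 2.79, 3.14, 3.14, 3.14, 3.14, 3.14].

## Interface

Orientations are given as a unit quaternion [x, y, z, w].
In Python, from station import arm, snapshot, camera_info, ticket gives the robot as it stands. Calls block until the motion is done:
- arm.movep(position, orientation): joint-space move of the TCP to a pose.
- arm.line_to(position, velocity=0.15, ori=None): straight line of the TCP; ori=None keeps the orientation; velocity is the mean speed in m/s.
- arm.move_j(angles): joint-space move.
- arm.move_gripper(opening, effort=None): opening from 0.0 (shut) to 1.0 (fully open); effort is the grip in N (None keeps the last); returns when the fingers have stopped.
- arm.pause(seconds).
- arm.ik(position, orientation): joint angles nearest the present ones, or None.
- snapshot(name): name is "scene" or "side" or "wrist"; returns the picture (400x640x3 uint8, blue, green, red); there is no depth.
- camera_info(name): a dict with "fx", "fy", "cx", "cy" (pixels), "R" (3x3) and "t" (3): a world point X has camera coordinates R X + t; the wrist camera has in their place "T_tool_cam" (4x4, takes a point from camera to tool coordinates, whose origin is the TCP and whose axes are the flange's). Camera axes: x right, y down, z forward; pixel columns grow to the right and rows downward; lengths in m; the calibration is good to about 2 mm. A picture is of the moment at which its call begins: read the wrist's pose just before it. camera_info takes no time and is no camera call.
A pose or a line that the arm cannot do raises arm.MotionError and nothing moves.
- ticket.finish_job(): hands the job in; it is judged then, once.
Readings, each from a call of its own:
- arm.read_time(): time.
- arm.read_joint_positions(): joint angles.
- arm.read_dq(): joint speeds.
- arm.read_effort(): joint torques, N m.
- arm.read_tool_pos(): TCP position.
- arm.read_eef_rot(): TCP orientation.
- arm.read_ft_force(): force on the tool from outside, world axes, zero at the start.
- arm.read_wrist_torque(): the same for the moment, N m.
- arm.read_opening(): opening from 0.0 (shut) to 1.0 (fully open).
- arm.read_finger_force(): force on a finger pad.
Only numpy, scipy, OpenCV 4.12 (cv2) and the standard library are available. Lean on these libraries where they do the work, as an engineer would, in place of code of your own. Each camera call takes 0.05 s, during which the arm holds its last target. There are 200 camera calls.

## Working session

There is one attempt and no reset: what is moved stays moved. The work goes in short steps, each a Python script; the robot and the scene stay as the last script left them, time stands still between calls to the robot, and variables do not carry over. Pictures are saved under pics/ and viewed, at most 10 in all, crops included, and the job is handed in when it is done.

```bash
mkdir -p pics; ls
python3 - <<'E'
from station import arm, snapshot, camera_info
import cv2, numpy as np
for n in ("scene","side","wrist"):
    cv2.imwrite(f"pics/{n}0.png", snapshot(n)); 
    c=camera_info(n); print(n,{k:np.round(v,4).tolist() for k,v in c.items()})
print(arm.read_eef_rot(), arm.read_time(), arm.read_ft_force())
E
```

```text
pics
scene {'fx': 397.0094, 'fy': 397.0094, 'cx': 319.1546, 'cy': 207.9304, 'R': [[-0.7013, -0.7126, 0.0197], [-0.5201, 0.4925, -0.6978], [0.4876, -0.4996, -0.716]], 't': [0.4644, 0.2641, 0.7481]}
side {'fx': 420.8741, 'fy': 420.8741, 'cx': 314.0952, 'cy': 195.9419, 'R': [[0.9758, -0.2182, 0.0122], [-0.1116, -0.5456, -0.8306], [0.1879, 0.8091, -0.5568]], 't': [-0.4872, 0.2336, 0.8619]}
wrist {'fx': 304.7451, 'fy': 304.7451, 'cx': 325.1312, 'cy': 200.0255, 'T_tool_cam': [[-0.001, -0.9572, -0.2894, 0.0729], [1.0, -0.0009, -0.0004, 0.0003], [0.0001, -0.2894, 0.9572, -0.0697], [0.0, 0.0, 0.0, 1.0]]}
[ 7.07106148e-01  7.07106694e-01 -7.21483659e-04 -7.06394012e-04] 0.15 [-0.79300334 -0.42606338  0.20566531]
```

View pics/scene0.png

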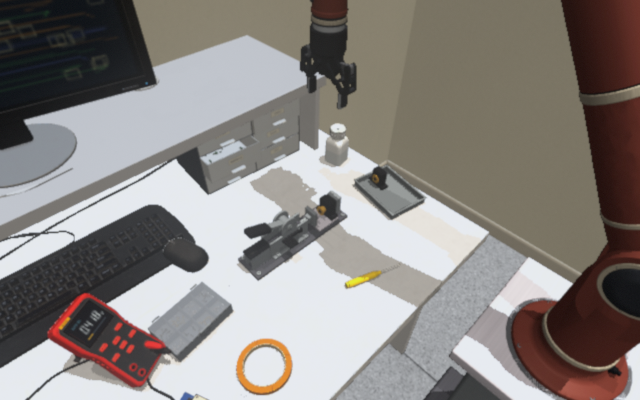

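View pics/side0.png

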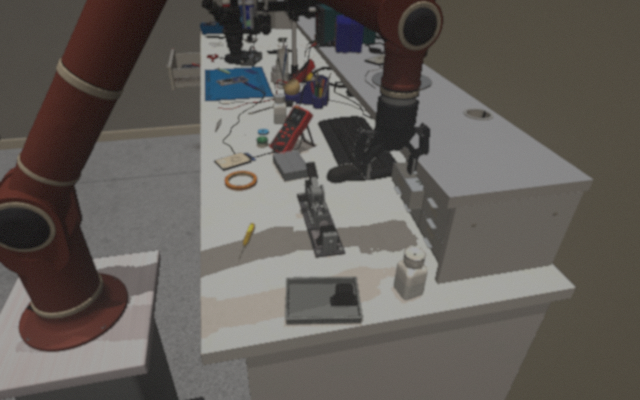

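Scene: the clamp lies at about (258,277)–(347,213), with the bracket at (330,205) and the trigger at (260,230). The tray is at (389,189), with the finished bracket in its upper-left part at (378,178). In the side view the clamp is at (320,222), the tray at (323,300), and the done bracket at (345,293).

```bash
cat > h.py <<'E'
from station import arm, snapshot, camera_info, ticket
import cv2, numpy as np
from scipy.spatial.transform import Rotation as Ro
def cam(n, p=None, q=None):
    c=camera_info(n); K=np.array([[c["fx"],0,c["cx"]],[0,c["fy"],c["cy"]],[0,0,1]])
    if n=="wrist":
        T=np.eye(4); T[:3,:3]=Ro.from_quat(q).as_matrix(); T[:3,3]=p
        M=T@np.array(c["T_tool_cam"]); return K,M[:3,:3],M[:3,3]
    R=np.array(c["R"]); return K,R.T,-R.T@np.array(c["t"])
def onplane(C,uv,z):
    K,R,o=C; d=R@np.linalg.solve(K,[uv[0],uv[1],1]); return o+d*(z-o[2])/d[2]
def proj(C,X):
    K,R,o=C; x=K@(R.T@(np.array(X)-o)); return x[:2]/x[2]
def look(name):
    p,q=arm.read_tool_pos(),arm.read_eef_rot(); im=snapshot("wrist")
    cv2.imwrite(f"pics/{name}.png",im); np.savez(f"pics/{name}.npz",p=p,q=q); return im
def wcam(name):
    d=np.load(f"pics/{name}.npz"); return cam("wrist",d["p"],d["q"])
E
python3 - <<'E'
from h import *
s=cam("scene"); d=cam("side")
for n,u,z in [("plateA",(258,277),.008),("plateB",(240,262),.008),("plateC",(347,215),.008),("trayL",(356,183),.02),("trayB",(391,216),.02),("trayR",(424,196),.02),("trayT",(389,163),.02),("bottle",(337,160),0),("drvh",(350,284),0),("drvt",(398,265),0)]:
    print(n,onplane(s,u,z).round(3))
for n,u,z in [("plate1",(322,254),.008),("plate2",(343,249),.008),("t1",(287,322),.02),("t2",(360,319),.02),("t3",(357,278),.02),("t4",(288,280),.02),("bottle",(411,292),0)]:
    print(n,onplane(d,u,z).round(3))
E
```

```text
plateA [0.521 0.32  0.008]
plateB [0.578 0.324 0.008]
plateC [0.513 0.052 0.008]
trayL [ 0.567 -0.04   0.02 ]
trayB [ 0.431 -0.013  0.02 ]
trayR [ 0.417 -0.129  0.02 ]
trayT [ 0.56  -0.168  0.02 ]
bottle [ 0.683 -0.091  0.   ]
drvh [0.378 0.189 0.   ]
drvt [0.338 0.076 0.   ]
plate1 [0.531 0.054 0.008]
plate2 [0.584 0.061 0.008]
t1 [ 0.415 -0.136  0.02 ]
t2 [ 0.556 -0.159  0.02 ]
t3 [ 0.584 -0.05   0.02 ]
t4 [ 0.435 -0.025  0.02 ]
bottle [ 0.693 -0.096  0.   ]
```

View pics/wrist0.png

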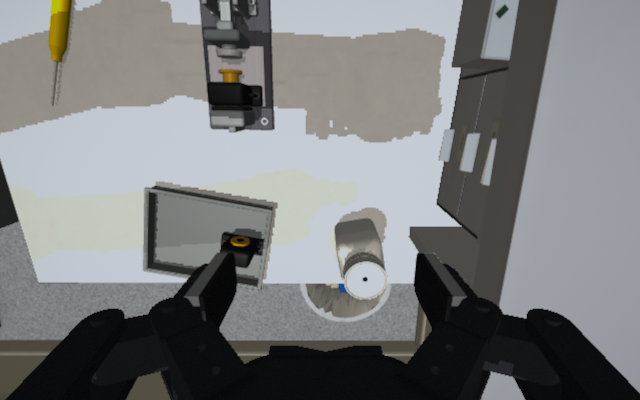

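Wrist view: the clamp runs up the image at column ~240, with the bracket at (235,95) and its bush towards +y. So clamp x is about world +y, and the release tab is on the robot's side. The done bracket is at the tray's world +x end. I'll take a closer look from above the clamp.

Run:
```python
from h import *
arm.move_gripper(0.0)
arm.movep([0.55,0.21,0.32],[.70710678,.70710678,0,0])
im=look("w1"); cv2.imwrite("pics/w1b.png",cv2.resize(im,(800,500)))
print(arm.read_time(),arm.read_tool_pos(),arm.read_ft_force())
```

```text
1.8917 [0.55142795 0.20715638 0.31984564] [ 0.46880893 -0.57056347 -0.16567462]
```

View pics/w1b.png

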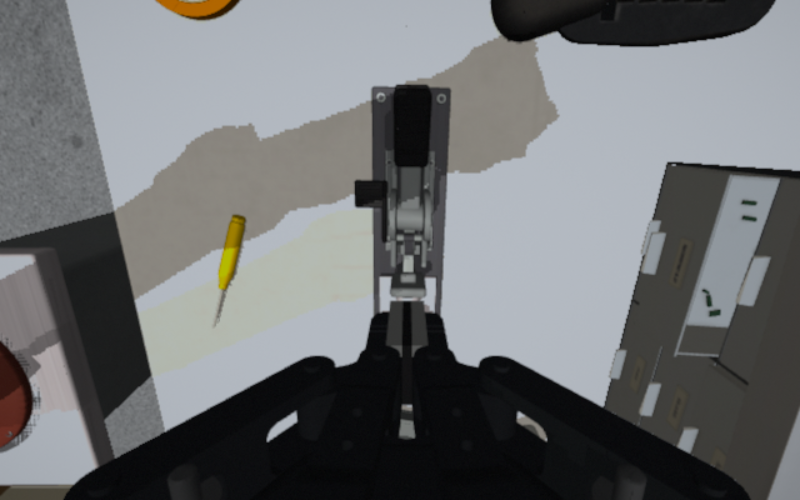

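View w1 (in 640-px coordinates): release tab centre at (296,155), trigger grip spanning (314–345, 69–131), plate top corners at (298,70) and (361,70). In wrist0 the plate's lower corners are (210,129) and (274,129).

Run:
```python
from h import *
C=wcam("w1"); f=1/1.25
a,b=[onplane(C,(u*f,v*f),.008) for u,v in ((372,87),(451,88))]
tab=onplane(C,(370.5*f,193.5*f),.055)
tr=[onplane(C,(412*f,v*f),z) for v,z in ((87,.112),(164,.10))]
C0=cam("wrist",[.65,0,.304],[7.07106148e-01,7.07106694e-01,-7.21e-4,-7.06e-4])
c,d=[onplane(C0,u,.008) for u in ((210,129),(274,129))]
br=onplane(C0,(232,83),.06)
for n,v in zip("a b c d tab tr br".split(),(a,b,c,d,tab,tr,br)): print(n,np.round(v,4).tolist())
e=(a+b)/2-(c+d)/2; print("len",np.linalg.norm(e),"yaw of clamp x",np.degrees(np.arctan2(e[1],e[0])),np.linalg.norm(a-b),np.linalg.norm(c-d))
x=np.array([e[0],e[1]])/np.hypot(*e[:2]); y=np.array([-x[1],x[0]])
O=tab[:2]-.0645*x-.036*y; print("O from tab",O)
for n,v in (("a",a),("b",b),("c",c),("d",d),("br",br),("tr0",tr[0]),("tr1",tr[1])): print(n,(v[:2]-O)@x,(v[:2]-O)@y)
```

```text
a [0.5204, 0.3226, 0.008]
b [0.5936, 0.3214, 0.008]
c [0.5147, 0.0494, 0.008]
d [0.5898, 0.0493, 0.008]
tab [0.5203, 0.2309, 0.055]
tr [[0.5558, 0.3111, 0.112], [0.556, 0.2594, 0.1]]
br [0.5601, 0.096, 0.06]
len 0.2726873816158316 yaw of clamp x 89.01057374829456 0.07320803694345672 0.07502926734778759
O from tab [0.55514351 0.16581688]
a 0.1561125963480598 0.03747531968405419
b 0.15622049359854498 -0.03573263774748369
c -0.11713593992561046 0.03838093157705602
d -0.11590573335944793 -0.036638249640485634
br -0.06975601403815447 -0.006112007237484489
tr0 0.14523232289196256 0.0018130903340193524
tr1 0.09361587342074511 0.0007362857516381928
```

```bash
cat >> h.py <<'E'
yaw=np.radians(-1.0); O=np.array([.5547,.166])
q0=(Ro.from_euler('z',yaw)*Ro.from_quat([.70710678,.70710678,0,0])).as_quat()
cx=np.array([-np.sin(yaw),np.cos(yaw)]); cy=np.array([-cx[1],cx[0]])
def W(x,y,z): return [*(O+x*cx+y*cy),z]   # clamp frame -> world
TIP=.073
def fz(n=4): return np.mean([arm.read_ft_force()[2] for _ in range(n)])
def xat(z): return .118+.0085*np.clip((.117-z)/.045,0,1)
def pump(fstop=12.5,zend=.0735,v=.03,step=.0015):
    z=.120; arm.line_to(W(xat(z),0,z+TIP),.1); arm.pause(.2); f0=fz(); log=[]
    why="end"
    while z>zend:
        z-=step; arm.line_to(W(xat(z),0,z+TIP),v); f=fz()-f0
        if f>8.5: step=.0008; arm.pause(.05); f=fz()-f0
        log.append((round(z*1e3,1),round((arm.read_tool_pos()[2]-TIP)*1e3,1),round(f,1)))
        if f>fstop:
            arm.pause(.25); f=fz()-f0; log.append(("hold",round(f,1)))
            if f>fstop: why="firm"; break
    print(why,log,"t",arm.read_time()); return why
def up():
    arm.line_to(W(xat(.120),0,.122+TIP),.12); arm.pause(.15)
E
python3 - <<'E'
from h import *
arm.movep(W(.118,0,.135+TIP),q0); print(arm.read_time(),arm.read_tool_pos(),W(.118,0,.135+TIP))
pump()
E
```

```text
2.4917 [0.5581704  0.28221818 0.20844913] [np.float64(0.5567593839595995), np.float64(0.2839820280284542), 0.20800000000000002]
end [(118.5, np.float64(118.5), np.float64(-0.1)), (117.0, np.float64(116.8), np.float64(-0.2)), (115.5, np.float64(115.3), np.float64(-0.2)), (114.0, np.float64(113.9), np.float64(-0.3)), (112.5, np.float64(112.4), np.float64(-0.8)), (111.0, np.float64(111.2), np.float64(1.3)), (109.5, np.float64(109.6), np.float64(1.0)), (108.0, np.float64(108.0), np.float64(1.0)), (106.5, np.float64(106.6), np.float64(1.7)), (105.0, np.float64(105.0), np.float64(1.4)), (103.5, np.float64(103.4), np.float64(1.2)), (102.0, np.float64(102.0), np.float64(1.6)), (100.5, np.float64(100.7), np.float64(4.3)), (99.0, np.float64(99.3), np.float64(4.8)), (97.5, np.float64(97.9), np.float64(5.0)), (96.0, np.float64(96.5), np.float64(5.4)), (94.5, np.float64(95.1), np.float64(4.9)), (93.0, np.float64(93.6), np.float64(6.6)), (91.5, np.float64(91.7), np.float64(3.0)), (90.0, np.float64(90.1), np.float64(4.3)), (88.5, np.float64(88.7), np.float64(4.3)), (87.0, np.float64(87.3), np.float64(5.6)), (85.5, np.float64(85.9), np.float64(5.9)), (84.0, np.float64(84.5), np.float64(6.5)), (82.5, np.float64(83.1), np.float64(6.0)), (81.0, np.float64(81.4), np.float64(4.8)), (79.5, np.float64(79.9), np.float64(5.2)), (78.0, np.float64(78.2), np.float64(5.5)), (76.5, np.float64(76.8), np.float64(5.3)), (75.0, np.float64(75.4), np.float64(8.0)), (73.5, np.float64(74.0), np.float64(7.2))] t 10.7417
```

Run:
```python
from h import *
up(); print(pump())
```

```text
end [(118.5, np.float64(118.4), np.float64(-0.0)), (117.0, np.float64(116.9), np.float64(-0.2)), (115.5, np.float64(115.4), np.float64(-0.3)), (114.0, np.float64(113.9), np.float64(0.2)), (112.5, np.float64(112.4), np.float64(-0.4)), (111.0, np.float64(111.2), np.float64(0.4)), (109.5, np.float64(109.7), np.float64(0.4)), (108.0, np.float64(108.0), np.float64(0.5)), (106.5, np.float64(106.4), np.float64(0.9)), (105.0, np.float64(105.0), np.float64(1.7)), (103.5, np.float64(103.6), np.float64(2.2)), (102.0, np.float64(102.2), np.float64(3.6)), (100.5, np.float64(100.8), np.float64(3.9)), (99.0, np.float64(99.3), np.float64(3.9)), (97.5, np.float64(98.0), np.float64(5.4)), (96.0, np.float64(96.6), np.float64(5.5)), (94.5, np.float64(95.2), np.float64(6.2)), (93.0, np.float64(93.7), np.float64(5.6)), (91.5, np.float64(91.9), np.float64(3.8)), (90.0, np.float64(90.1), np.float64(3.7)), (88.5, np.float64(88.6), np.float64(4.3)), (87.0, np.float64(87.3), np.float64(5.2)), (85.5, np.float64(85.9), np.float64(6.0)), (84.0, np.float64(84.8), np.float64(7.5)), (82.5, np.float64(83.5), np.float64(8.0)), (81.0, np.float64(82.2), np.float64(9.6)), (80.2, np.float64(81.5), np.float64(8.6)), (79.4, np.float64(80.7), np.float64(9.5)), (78.6, np.float64(79.8), np.float64(8.4)), (77.8, np.float64(78.9), np.float64(9.1)), (77.0, np.float64(78.0), np.float64(8.2)), (76.2, np.float64(77.2), np.float64(8.5)), (75.4, np.float64(76.4), np.float64(9.5)), (74.6, np.float64(75.7), np.float64(9.6)), (73.8, np.float64(75.0), np.float64(11.0)), (73.0, np.float64(74.3), np.float64(10.6))] t 21.3
end
```

Run:
```python
from h import *
up(); print(pump(fstop=12.8))
```

```text
firm [(118.5, np.float64(118.4), np.float64(-0.1)), (117.0, np.float64(116.9), np.float64(0.1)), (115.5, np.float64(115.3), np.float64(0.2)), (114.0, np.float64(113.8), np.float64(-1.3)), (112.5, np.float64(112.3), np.float64(-0.4)), (111.0, np.float64(111.2), np.float64(1.2)), (109.5, np.float64(109.6), np.float64(1.8)), (108.0, np.float64(108.0), np.float64(1.0)), (106.5, np.float64(106.4), np.float64(2.7)), (105.0, np.float64(105.0), np.float64(3.2)), (103.5, np.float64(103.6), np.float64(2.9)), (102.0, np.float64(102.2), np.float64(4.6)), (100.5, np.float64(100.8), np.float64(4.7)), (99.0, np.float64(99.3), np.float64(5.3)), (97.5, np.float64(98.2), np.float64(6.5)), (96.0, np.float64(97.1), np.float64(8.4)), (94.5, np.float64(95.8), np.float64(9.0)), (93.7, np.float64(95.1), np.float64(9.9)), (92.9, np.float64(94.3), np.float64(9.3)), (92.1, np.float64(93.6), np.float64(10.2)), (91.3, np.float64(92.8), np.float64(9.9)), (90.5, np.float64(91.7), np.float64(8.5)), (89.7, np.float64(90.9), np.float64(8.3)), (88.9, np.float64(90.1), np.float64(8.0)), (88.1, np.float64(89.1), np.float64(8.0)), (87.3, np.float64(88.3), np.float64(7.6)), (86.5, np.float64(87.6), np.float64(8.0)), (85.7, np.float64(86.7), np.float64(7.9)), (84.9, np.float64(86.0), np.float64(8.5)), (84.1, np.float64(85.4), np.float64(9.0)), (83.3, np.float64(84.6), np.float64(9.9)), (82.5, np.float64(83.9), np.float64(9.8)), (81.7, np.float64(83.1), np.float64(9.7)), (80.9, np.float64(82.3), np.float64(10.3)), (80.1, np.float64(81.7), np.float64(11.2)), (79.3, np.float64(81.0), np.float64(12.3)), (78.5, np.float64(80.0), np.float64(10.0)), (77.7, np.float64(79.1), np.float64(10.8)), (76.9, np.float64(78.5), np.float64(11.8)), (76.1, np.float64(77.9), np.float64(12.4)), (75.3, np.float64(77.4), np.float64(14.4)), ('hold', np.float64(14.2))] t 33.8667
firm
```

The trigger went firm at a steady 14.2 N with the pad at z 77 mm, well above its end stop. The bush is seated, so next is the release.

Run:
```python
from h import *
up(); arm.line_to(W(.118,0,.15+TIP),.2)
best=None
for s in (90,-90):
    q=(Ro.from_euler('z',s,degrees=True)*Ro.from_quat(q0)).as_quat()
    j=arm.ik(W(.0645,.042,.15+TIP),q)
    if j is not None:
        d=abs(np.array(j)-arm.read_joint_positions()).max(); print(s,np.round(j,2),d)
        if best is None or d<best[0]: best=(d,q)
q=best[1]
arm.movep(W(.0645,.042,.15+TIP),q); arm.line_to(W(.0645,.042,.060+TIP),.12); arm.pause(.2)
f0=fz(); z=.058; log=[]
while z>.038:
    z-=.001; arm.line_to(W(.0645,.042,z+TIP),.04); f=fz()-f0
    log.append((round(z*1e3,1),round(float(arm.read_tool_pos()[2]-TIP)*1e3,1),round(float(f),1)))
    if f>12: break
arm.pause(.4); print(log)
arm.line_to(W(.0645,.042,.17+TIP),.2)
arm.move_gripper(1.0)
arm.movep(W(-.10,0,.27),q0)   # camera ahead of the TCP, looking at the jaws
im=look("w2"); cv2.imwrite("pics/w2b.png",cv2.resize(im,(800,500))); print(arm.read_time())
```

```text
90 [-0.16  0.61 -0.47  1.77  0.35  0.85  0.76] 1.2968672888287014
-90 [-0.72  0.6   0.41  1.79 -0.32  0.82 -1.75] 1.2045078172002208
[(57.0, 56.9, 1.1), (56.0, 55.9, 0.7), (55.0, 54.9, 0.4), (54.0, 54.2, 2.5), (53.0, 53.2, 2.9), (52.0, 52.1, 3.1), (51.0, 50.6, 2.6), (50.0, 49.8, 2.1), (49.0, 48.9, 1.9), (48.0, 47.9, 2.2), (47.0, 47.2, 5.1), (46.0, 47.0, 10.6), (45.0, 46.8, 14.5)]
43.7167
```

View pics/w2b.png

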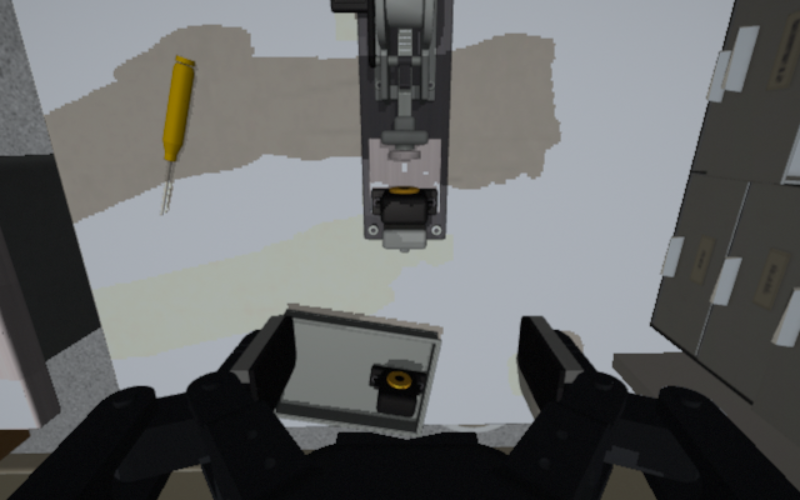

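View w2: the jaw is fully back at (404,140) and the bush flange is flush at (404,190). The block top is around (405,215) and the fixed jaw at (404,240). Tray rim corners are at (289,305), (441,330) and (418,430), all in 800-px coordinates.

Run:
```python
from h import *
C=wcam("w2"); f=1/1.25
cl=lambda X:(round(float((X[:2]-O)@cx),4),round(float((X[:2]-O)@cy),4))
for n,u,z in (("blockL top",(383,212),.06),("blockR",(427,212),.06),("blk front",(405,193),.06),("blk back",(405,230),.06),("footL",(371,203),.022),("footR",(438,203),.022),("jaw back",(404,249),.06)):
    print(n,cl(onplane(C,(u[0]*f,u[1]*f),z)))
P=[onplane(C,(u*f,v*f),.02) for u,v in ((289,305),(441,330),(418,430))]
print(np.round(P,4).tolist(), "long",np.linalg.norm(P[1]-P[0]),"short",np.linalg.norm(P[2]-P[1]))
e=P[1]-P[0]; print("tray yaw",np.degrees(np.arctan2(e[1],e[0])),"centre",(P[0]+P[2])/2)
print("done",onplane(C,(398*f,378*f),.025))
```

```text
blockL top (-0.0814, 0.0173)
blockR (-0.0814, -0.0154)
blk front (-0.0673, 0.0009)
blk back (-0.0952, 0.001)
footL (-0.0812, 0.0297)
footR (-0.0812, -0.0266)
jaw back (-0.1101, 0.0018)
[[0.444, -0.0077, 0.02], [0.5835, -0.0358, 0.02], [0.5609, -0.1494, 0.02]] long 0.1422769983955763 short 0.11584887486519586
tray yaw -11.387220651153227 centre [ 0.50247645 -0.07853471  0.02      ]
done [ 0.54219178 -0.08369381  0.025     ]
```

Run:
```python
from h import *
arm.movep(W(-.079,.001,.19),q0); arm.line_to(W(-.079,.001,.102),.12)
arm.move_gripper(0.0,effort=35); print("open",arm.read_opening(),"ff",arm.read_finger_force(),"t",arm.read_time())
arm.line_to(W(-.079,.001,.112),.05); arm.line_to(W(-.079,.001,.22),.15)
qt=(Ro.from_euler('z',-10.4,degrees=True)*Ro.from_quat(q0)).as_quat()
p=[.4686,-.078]
arm.movep([*p,.20],qt); f0=fz(); arm.line_to([*p,.112],.12); print("open",arm.read_opening())
# floor: bracket underside at 3 mm -> TCP z = .102-.014+.003=.091
z=.097
while z>.087:
    arm.line_to([*p,z],.04); arm.pause(.05); f=fz()-f0
    if f>4: break
    z-=.001
print("z",z,"f",f,arm.read_tool_pos())
arm.move_gripper(0.57); arm.pause(.2)
arm.line_to([*p,.17],.12)
arm.movep([.49,-.12,.27],qt); im=look("w3"); print(arm.read_time())
cv2.imwrite("pics/w3b.png",cv2.resize(im,(800,500)))
```

```text
open 0.41998869299856345 ff 36.66202783584595 t 45.5417
open 0.4134990001614648
z 0.091 f 6.055603955270355 [ 0.46870196 -0.07803076  0.09144853]
52.6417
```

View pics/w3b.png

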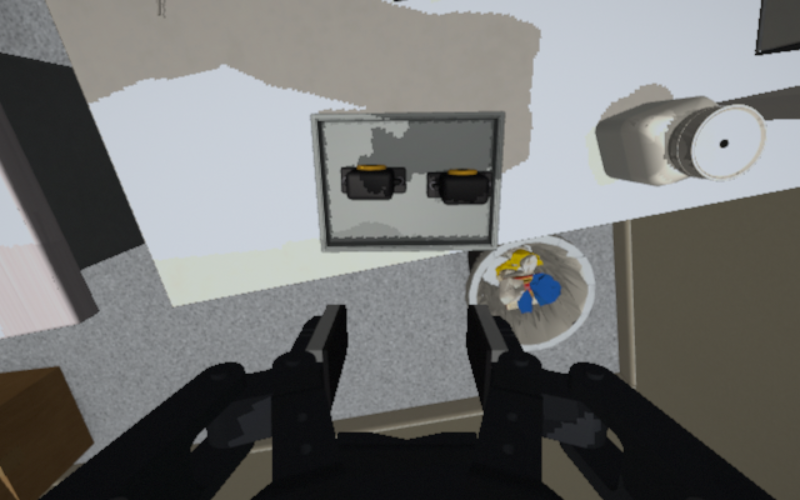

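View w3: our bracket stands upright on the tray floor at (373,182), with its foot clear of the walls. The finished one at (460,187) looks undisturbed, and the floor contact at TCP z 0.091 matches the expected height. Handing in.

```bash
python3 -c "
from h import *
print(ticket.finish_job(), arm.read_time())"
```

```text
the job is handed in; nothing more can be done
the job is handed in; nothing more can be done
```

The bush is pressed home (trigger firm at a steady 14 N, short of its end stop), the jaw is released fully back, and the bracket stands upright in the tray beside the finished one; the job is handed in, but no verdict was reported back.

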